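Rock the transport wedge out of the tilting stage

ROBOT

A 6-joint arm with a two-finger parallel gripper is mounted at the origin on a cart in front of the work surface, level with it; the furniture and walls round the work are solid. World frame = base frame: x ahead of the robot, y to its left, z up, the work surface at z = 0. Lengths are in mm, angles in degrees, forces in N, time in s.
With the tool pointing down it reaches from about 350 to 850 mm from the base axis. Payload 8.1 kg.
Tool frame: the origin (TCP) lies midway between the tips of the shut fingers; the grasp point (between the pads) lies 19 mm behind it; x points along the fingers, y is the direction in which the jaws open and shut, and the axes are right-handed (so a half turn about x gives the same grasp; the last joint's range is limited). The gripper opens to 85 mm and grips with 20 to 120 N. Pads are 22 mm wide; open, the fingers measure 114 mm over their backs; the gripper's body (76 mm by 85 mm) begins 54 mm behind the grasp point. The pads swing forward as they close: fully open they stand 13 mm farther back than shut.
Start: joints at [59.679, 7.471, 85.268, -0, 87.261, -4.893], TCP at [257.605, 541.89, 206.492] pointing down, gripper open.
Joint ranges: [-169.43, 169.43], [-51.17, 129.36], [1.28, 143.12], [-76.62, 256.62], [0, 156.53], [-152.29, 152.29]. Speed limits (degrees/s): [136.94, 136.94, 159.86, 180, 180, 180].

INTERFACE

Orientations are given as [roll, pitch, yaw] about the fixed x, y, z axes, in that order (R = Rz(yaw) Ry(pitch) Rx(roll)).
In Python, from bench import sense, snapshot, hand_in gives the robot as it stands.
- The arm moves only by the tool drive_tool, never from a script. Its argument "deltas" is a list of rows, each a list of 7 numbers: the closure in counts, from 0 (fully open) to 255 (shut), then the shift along the tool's x, y, z in m, then the turn, a rotation vector about the tool's x, y, z in rad. A call has exactly 10 rows; each row is the pose to reach, as a shift and turn from the pose commanded when the call began, along the tool's axes at that moment; what a row does not reach only later rows make up. A row lasts 1/12 s, in which the tool goes at most 41.7 mm and 7.16 degrees, less where a joint would pass 70% of its speed; a pose out of reach is approached as far as the arm can. A call with a gripper value outside its range is refused whole. The fingers move at their own pace and stop on an object; "squeeze" is the grip in N (left out, the last holds). Time passes only in rows, so rows that repeat a pose let the fingers close, or fill a call up. It gives the time, the measured TCP pose, the force and the opening at its end, in the units of the state.
- sense(): the state, without advancing time (a new reading comes with each control period).
- snapshot(name): name is "scene" or "top" or "wrist"; returns a dict with "frame" (480x640x3 uint8, blue, green, red), "fx", "fy", "cx", "cy" (pixels), "k1" (the pictures are not rectified: a ray, as slopes to the right and down, at radius r is drawn at 1 + k1 r^2 times it, then the intrinsics apply), "rvec" (rotation vector, rad) and "tvec" (3), from world to camera coordinates, as OpenCV has them. Camera axes: x right, y down, z forward; pixel columns grow to the right and rows downward; lengths in mm; the calibration is good to about 2 mm. A picture is of the moment at which its call begins. There is no depth.
- hand_in(): hands the job in, once; it reports no verdict.
The state is a dict: "time": time; "joint_pos": joint angles; "qd": joint speeds; "joint_efforts": joint torques, N m; "tool_pos": TCP position; "tcp_rot": TCP orientation; "ft_force": force on the tool from outside, world axes, zero at the start; "wrist_torque": the same for the moment, N m; "finger_gap": finger opening in mm.
Only numpy, scipy, OpenCV 4.12 (cv2) and the standard library are available. Lean on these libraries where they do the work, as an engineer would, in place of code of your own. Each camera call takes 0.05 s, during which the arm holds its last target.

TASK

The platform of the small tilting stage is still propped up by its transport wedge, which is jammed tight under the platform's front edge. Take the wedge by its upright post and work it loose without lifting the platform: while it is still under the edge, swing the post to the side away from you and then to the side towards you, each time a good centimetre off the stage's middle line, then slide it right out so that the platform settles down. Leave the wedge lying flat on the worktop a few centimetres clear of the stage and let go; the spare wedge that lies loose beside the stage stays where it is.

Things in the scene. Friction and masses are not known exactly. Their poses are not given: they have to be found in the camera images.
- wedge: Jammed white wedge, 122 x 40 mm. Origin: underside, below its grip post (round, 18 mm diameter, top 51 mm up, on a tail plate 10 mm thick, x -22 to +18). +x to the nose: 22 mm high at x = +18, sloping to 6 at +100. 45 mm of nose starts under the lip. A straight pull takes about 15 N; swinging about the lip is light if the gripper turns along and does not press the tail down (lift a little).
- lip (a point): Middle of the platform's lip, a 16 mm wide steel rod under the front edge that presses on the wedge; point given at worktop height, fixed to the base, 55 mm in front of the base's origin. The platform's front edge is 5 mm further out, its top at most 48 mm high. The nose is out from under the lip when the wedge's origin is more than 100 mm in front of this point.
- stage_base: Fixed base of the tilting stage, white, 140 x 120 mm, 44 mm high. Origin: on the worktop, in the middle between its sides. Its -x points out of the front where the wedge sticks out (roughly to the robot's left), +x to the rear hinge, +y to the side away from the robot; its x axis is the middle line. Two guide cheeks 12 mm high, 58 mm apart, flank the nose from x = -58 mm to +4 mm.
- platform (a joint): Tilt of the platform about its rear hinge, rad: about 0.105 at the start, propped on the wedge; 0 fully down. A spring pulls it down.
- spare_wedge: A second wedge of the same shape and size, lying loose on the worktop behind the stage (to its right as the robot sees it), under nothing. Origin and axes as for the jammed wedge. To be left alone.

How it is judged:
By the outcome, as a careful person would: the job done as asked, in the order asked, and still so for the second after the job is handed in, with the robot touching nothing.
It also fails if it takes over 45 s, if anything falls off the work surface, if the arm or the gripper's body presses on something with over 40 N, if the wrist force passes 120 N, or if a joint passes its speed limit or range.

## Working session

There is one attempt and no reset: what is moved stays moved. The work goes in short steps, Python scripts to look and compute and a tool call to move; the robot and the scene stay as the last step left them, time stands still between calls to the robot, and variables do not carry over. Pictures are saved under pics/ and viewed, and the job is handed in when it is done.

Besides the shell and the picture viewer there is one more tool, called after ">>>" as a command line: name --pt "numbers of a row" for each row, then --argument value for the rest. drive_tool: Moves the arm, as the interface text tells. Its arguments: {"type":"object","properties":{"deltas":{"type":"array","items":{"type":"array","items":{"type":"number"}}},"squeeze":{"type":"number"}},"required":["deltas"]}

```bash
mkdir -p pics; ls
python3 - <<'E'
from bench import sense,snapshot
import cv2,numpy as np
print(sense())
for n in ("scene","top"):
    s=snapshot(n); cv2.imwrite(f"pics/{n}0.png",s["frame"])
    print(n,{k:v for k,v in s.items() if k!="frame"})
    np.save(f"pics/{n}0.npy",s,allow_pickle=True)
E
```

```text
pics
{'time': 0.0, 'joint_pos': array([ 5.96791632e+01,  7.51497137e+00,  8.53300185e+01, -1.61375588e-03,
        8.72620082e+01, -4.89349557e+00]), 'qd': array([-0.13124474, -0.11965698,  0.00118899, -0.08351347,  0.08656901,
        0.03491301]), 'joint_efforts': array([ 1.47638848e-04, -5.69449604e+01, -5.00518441e+01, -5.21433394e-04,
        1.59176567e-02, -2.90329092e-05]), 'tool_pos': array([257.307294  , 541.35751829, 205.43882387]), 'tcp_rot': array([ -94.03048398,   89.89298987, -119.45774662]), 'ft_force': array([ 0.26459724,  0.00553306, -0.72828742]), 'wrist_torque': array([-0.03207243,  0.01630038, -0.01753448]), 'finger_gap': 85.43683039110265}
scene {'fx': 500.06258823348196, 'fy': 500.06258823348196, 'cx': 329.27013547111096, 'cy': 239.75275250102638, 'k1': -0.14002999882906664, 'rvec': array([ 2.18315515, -0.5212525 ,  0.23303904]), 'tvec': array([-522.70835945,   97.94836138,  836.19597877])}
top {'fx': 468.3569214128046, 'fy': 468.3569214128046, 'cx': 325.5744448254773, 'cy': 243.33682550272405, 'k1': 0.004993989368886961, 'rvec': array([ 2.18838824, -2.14179891,  0.06512126]), 'tvec': array([-177.25403802,  526.43424053,  861.46692666])}
```

View pics/scene0.png

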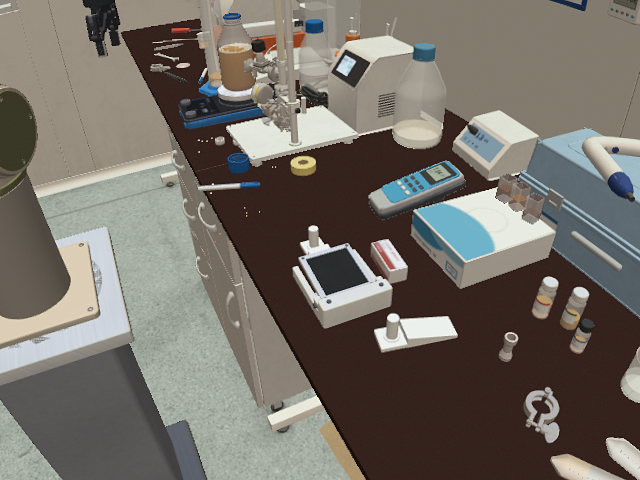

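View pics/top0.png

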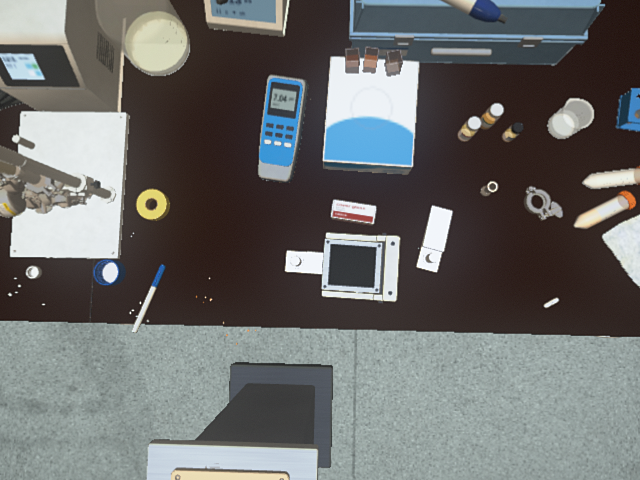

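The top view shows the stage at about (360,267) and the jammed wedge's post at (296,261). The spare wedge's post is at (430,258). I'll enlarge this to measure.

```bash
cat > h.py <<'E'
import numpy as np,cv2
from bench import sense,snapshot
def load(n): return np.load(f"pics/{n}.npy",allow_pickle=True).item()
def snap(n,tag):
    s=snapshot(n); np.save(f"pics/{tag}.npy",s,allow_pickle=True); return s
def K(s): return np.array([[s['fx'],0,s['cx']],[0,s['fy'],s['cy']],[0,0,1.]]),np.array([s['k1'],0,0,0,0.])
def ray(s,uv,z):
    k,d=K(s); p=cv2.undistortPoints(np.array(uv,float).reshape(-1,1,2),k,d).reshape(-1,2)
    R=cv2.Rodrigues(s['rvec'])[0]; c=-R.T@s['tvec']
    D=np.c_[p,np.ones(len(p))]@R
    z=np.broadcast_to(z,len(p)); return c+D*((z-c[2])/D[:,2])[:,None]
def proj(s,P):
    k,d=K(s); return cv2.projectPoints(np.array(P,float).reshape(-1,1,3),s['rvec'],s['tvec'],k,d)[0].reshape(-1,2)
def crop(s,x0,y0,w,h,f,name,pts=None):
    im=cv2.resize(s['frame'][y0:y0+h,x0:x0+w],None,fx=f,fy=f,interpolation=cv2.INTER_CUBIC)
    if pts is not None:
        for u,v in pts: cv2.circle(im,(int((u-x0+.5)*f),int((v-y0+.5)*f)),2,(0,0,255),-1)
    cv2.imwrite(f"pics/{name}.png",im)
E
python3 - <<'E'
from h import *
crop(load("top0"),275,195,190,115,4,"topc")
crop(load("scene0"),280,215,190,140,4,"scenec")
s=load("top0")
print(ray(s,[[296,261],[360,267]],[51,44]))
E
```

```text
[[ 494.25038564 -113.75881347   51.        ]
 [ 486.14494425 -230.19542915   44.        ]]
```

View pics/topc.png

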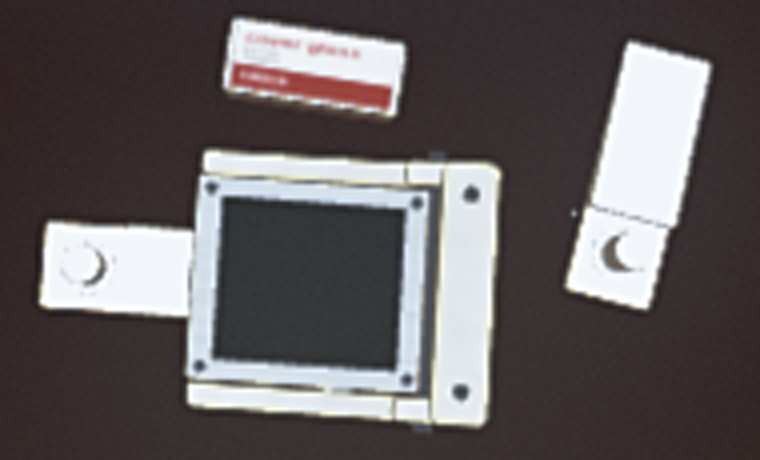

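View pics/scenec.png

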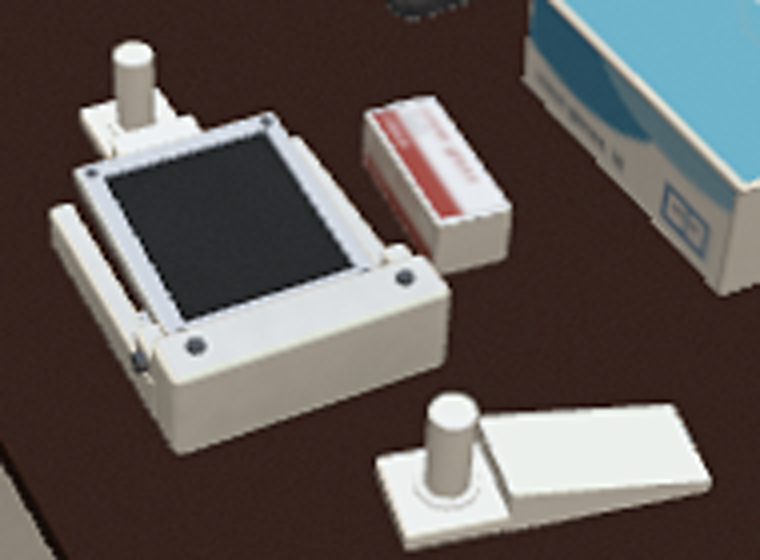

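Run:
```python
from h import *
s=load("top0")
def t(c,x0=275,y0=195): return (np.array(c,float)+.5)/4+[x0,y0]-.5
B=ray(s,t([[204,152],[500,166],[486,427],[187,406]]),[44,44,44,44]);print(B.round(1))
for a,b in ((0,1),(1,2),(2,3),(3,0)): print(np.linalg.norm(B[a]-B[b]).round(1), np.degrees(np.arctan2(*(B[b]-B[a])[[1,0]])).round(1))
print('tail',ray(s,t([[46,222],[40,306]]),10).round(1))
print('post',ray(s,t([[80,264]]),51).round(1))
sc=load("scene0")
def u(c): return t(c,280,215)
print('post sc',ray(sc,u([[133,53]]),51).round(1))
print('base sc rear corners (near,far)',ray(sc,u([[175,385],[450,290],[178,455],[443,360]]),[44,44,0,0]).round(1))
print('front near top',ray(sc,u([[52,210],]),44).round(1))
```

```text
[[ 547.8 -166.2   44. ]
 [ 544.1 -301.6   44. ]
 [ 425.5 -296.3   44. ]
 [ 431.8 -161.1   44. ]]
135.5 -91.6
118.7 177.5
135.4 87.3
116.2 -2.5
tail [[516.5 -90.7  10. ]
 [476.5 -89.   10. ]]
post [[ 494.9 -111.2   51. ]]
post sc [[ 495.3 -113.9   51. ]]
base sc rear corners (near,far) [[ 425.7 -300.    44. ]
 [ 543.5 -303.5   44. ]
 [ 427.9 -295.8    0. ]
 [ 546.2 -299.2    0. ]]
front near top [[ 424.  -187.8   44. ]]
```

```bash
cat >> h.py <<'E'
def T(x,y,yaw,P):
    a=np.radians(yaw); P=np.array(P,float).reshape(-1,3)
    return np.c_[x+np.cos(a)*P[:,0]-np.sin(a)*P[:,1], y+np.sin(a)*P[:,0]+np.cos(a)*P[:,1],P[:,2]]
def line(a,b,n=40): return np.linspace(a,b,n)
def circ(z,r=9): 
    t=np.linspace(0,6.28,40); return np.c_[r*np.cos(t),r*np.sin(t),0*t+z]
def baseM(): 
    L=[]
    c=[(-60,-60),(80,-60),(80,60),(-60,60)]
    for i in range(4):
        L.append(line((*c[i],44),(*c[(i+1)%4],44))); L.append(line((*c[i],0),(*c[(i+1)%4],0)))
    L.append(line((-90,0,0),(-60,0,0)))
    return np.vstack(L)
def wedgeM(full=True):
    L=[circ(51),circ(10)]
    n=[(-22,-20,10),(18,-20,10),(18,20,10),(-22,20,10)]
    for i in (0,2,3): L.append(line(n[i],n[(i+1)%4]))
    L.append(line((-22,-20,0),(-22,20,0)))
    if full:
        m=[(18,-20,22),(100,-20,6),(100,20,6),(18,20,22)]
        for i in range(4): L.append(line(m[i],m[(i+1)%4]))
    else: L+= [line((18,-20,22),(45,-20,16.7)),line((18,20,22),(45,20,16.7)),line((18,20,22),(18,-20,22))]
    return np.vstack(L)
E
python3 - <<'E'
from h import *
P=np.vstack([T(487.5,-222,-92.3,baseM()),T(495.5,-112.5,-92.3,wedgeM(False))])
s=load("top0");crop(s,275,195,190,115,4,"o1",proj(s,P))
s=load("scene0");crop(s,280,215,190,140,4,"o2",proj(s,P))
# tool frame
from scipy.spatial.transform import Rotation as R
st=sense();M=R.from_euler('xyz',st['tcp_rot'],degrees=True).as_matrix();print(M.round(3))
E
```

```text
[[-0.001  0.429  0.903]
 [-0.001  0.903 -0.429]
 [-1.    -0.002 -0.   ]]
```

View pics/o1.png

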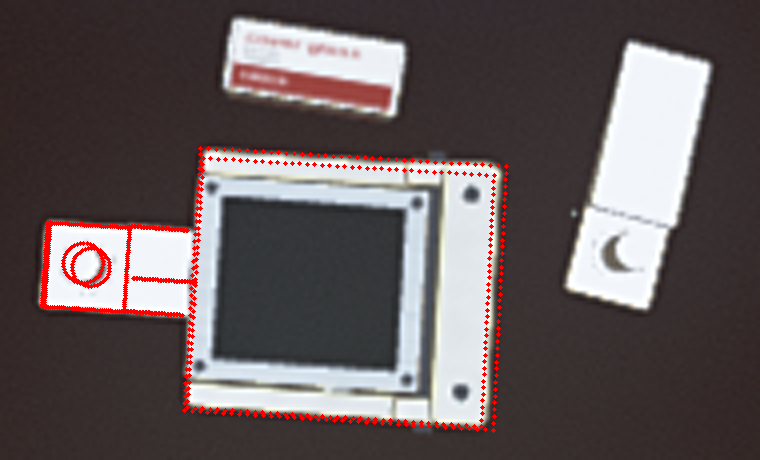

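View pics/o2.png

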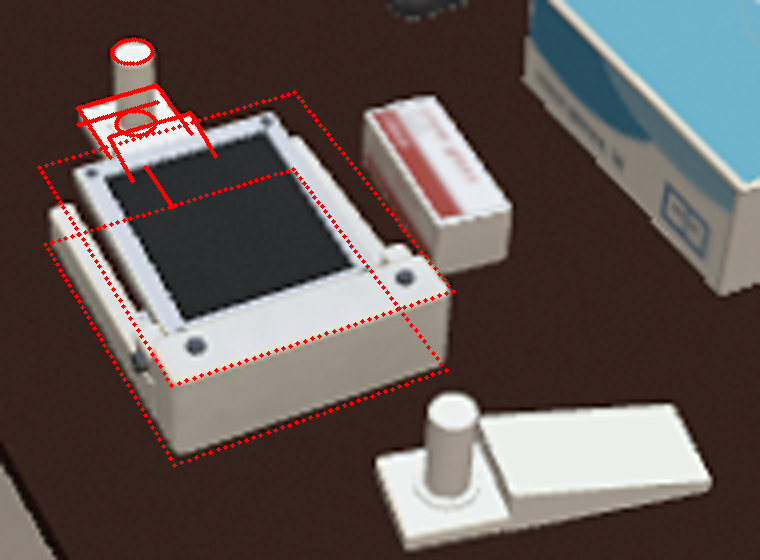

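The overlay fits. Measured poses:
- **Base:** origin about (487.5, -222), yaw about -92.3.
- **Post:** about (495.5, -112.5), roughly 3.6 mm off the middle line on the far side.

Next I move over to the post.

>>> drive_tool --pt "0 0 -0.012 0.012 0.03 0 0" --pt "0 0 -0.036 0.036 0.09 0 0" --pt "0 0 -0.063 0.064 0.15 0 0" --pt "0 0 -0.091 0.092 0.22 0 0" --pt "0 0 -0.119 0.12 0.29 0 0" --pt "0 0 -0.147 0.149 0.36 0 0" --pt "0 0 -0.175 0.177 0.43 0 0" --pt "0 0 -0.203 0.206 0.5 0 0" --pt "0 0 -0.231 0.234 0.57 0 0" --pt "0 0 -0.259 0.262 0.64 0 0"

```text
time: 0.93
tool_pos: [383.0, 193.6, 206.2]
tcp_rot: [-91.0, 90.0, -153.3]
ft_force: [1.0, 0.4, -0.4]
finger_gap: 85.3
```

```bash
cat >> h.py <<'E'
from scipy.spatial.transform import Rotation as Ro
def tool():
    st=sense(); return st,Ro.from_euler('xyz',st['tcp_rot'],degrees=True).as_matrix()
def rel(target):
    st,M=tool(); d=np.array(target)-st['tool_pos']; 
    a=np.degrees(np.arctan2(M[1,1],M[0,1]))
    print('t',round(st['time'],2),'tcp',st['tool_pos'].round(1),'jaw angle',a.round(2),'F',st['ft_force'].round(1),'gap',round(st['finger_gap'],1),'j',st['joint_pos'].round(1))
    print('tool delta',(M.T@d).round(1),'turn to -2.3 rad about tool x',np.radians(a+2.3).round(3))
E
python3 -c "
from h import *
rel([495.5,-112.5,150])"
```

```text
t 0.93 tcp [383.  193.6 206.2] jaw angle 27.72 F [ 1.   0.4 -0.4] gap 85.3 j [ 20.  -20.  110.8  -0.   89.2  -7.8]
tool delta [ 56.2 -42.8 323.3] turn to -2.3 rad about tool x 0.524
```

>>> drive_tool --pt "0 0.006 -0.004 0.032 0.05 0 0" --pt "0 0.012 -0.008 0.065 0.1 0 0" --pt "0 0.018 -0.013 0.1 0.16 0 0" --pt "0 0.024 -0.018 0.138 0.22 0 0" --pt "0 0.03 -0.023 0.176 0.28 0 0" --pt "0 0.036 -0.028 0.214 0.34 0 0" --pt "0 0.042 -0.033 0.252 0.4 0 0" --pt "0 0.048 -0.038 0.286 0.46 0 0" --pt "0 0.053 -0.041 0.31 0.51 0 0" --pt "0 0.056 -0.043 0.323 0.524 0 0"

```text
time: 1.77
tool_pos: [496.1, -112.8, 149.3]
tcp_rot: [-81.0, 89.9, -173.4]
ft_force: [0.9, 0.4, -0.9]
finger_gap: 85.2
```

```bash
python3 -c "
from h import *
rel([495.5,-112.5,18])
s=snap('wrist','w1'); cv2.imwrite('pics/w1.png',s['frame'])
P=np.vstack([T(487.5,-222,-92.3,baseM()),T(495.5,-112.5,-92.3,wedgeM(False))])
P=P[(P-0)[:,2]>-1]
crop(s,0,0,640,480,1,'w1o',proj(s,P))
"
```

```text
t 1.77 tcp [ 496.1 -112.8  149.3] jaw angle -2.41 F [ 0.9  0.4 -0.9] gap 85.2 j [-18.6  -4.7 103.7  -0.   81.1 -16.1]
tool delta [131.3  -0.4  -0.3] turn to -2.3 rad about tool x -0.002
```

View pics/w1o.png

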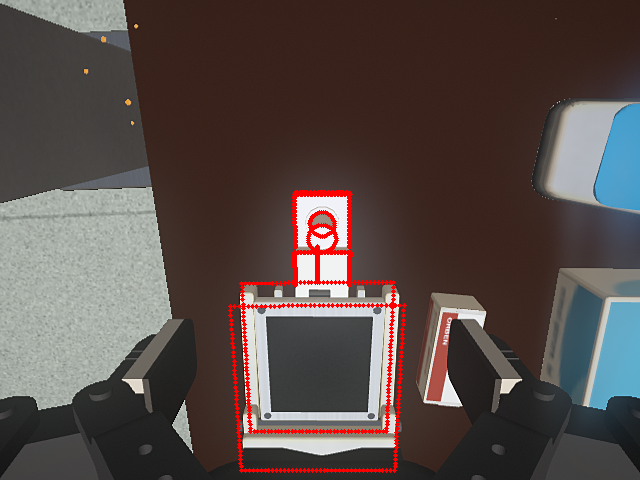

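```bash
python3 -c "
from h import *
s=load('w1')
crop(s,225,180,190,140,4,'w1c')
B=np.vstack([line((-60,-60,0),(-60,60,0)),line((-60,-60,0),(80,-60,0)),line((-60,60,0),(80,60,0)),line((-90,0,0),(-60,0,0)),line((-58,29,12),(4,29,12)),line((-58,-29,12),(4,-29,12)),line((-55,-8,16),(-55,8,16))])
P=np.vstack([T(487.5,-222,-92.3,B),T(495.5,-112.5,-92.3,wedgeM(False))])
crop(s,225,180,190,140,4,'w1d',proj(s,P))
"
```

```text
(no output)
```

View pics/w1c.png

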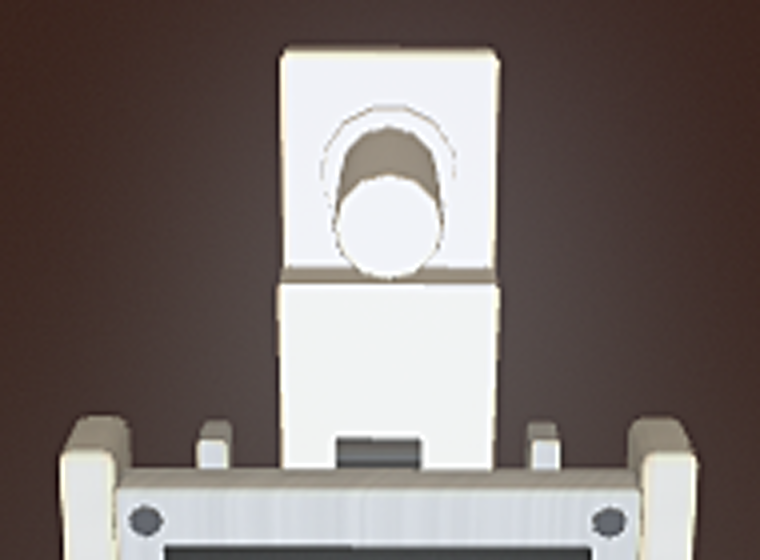

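View pics/w1d.png

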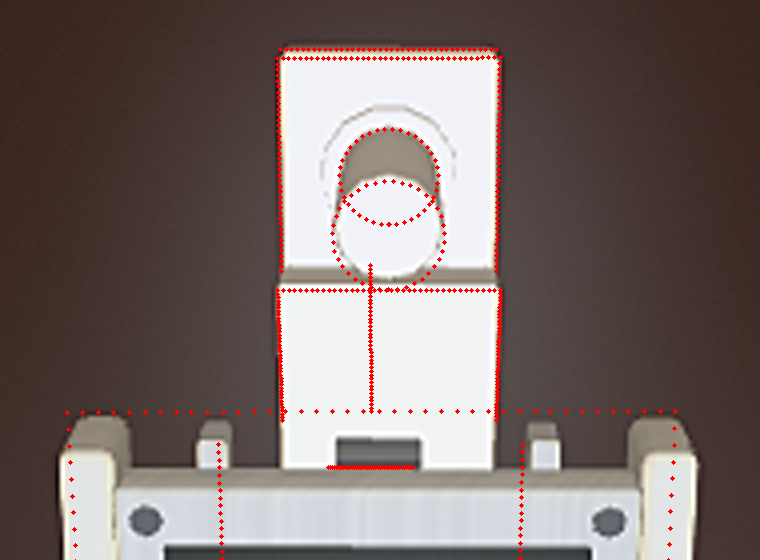

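The wrist view puts the lip and cheek centre at crop column 379 and the wedge centre at 388. The wedge therefore sits about 2 mm to the far side, parallel to the middle line. I descend onto the post.

>>> drive_tool --pt "0 0.01 0 0 0 0 0" --pt "0 0.028 0 -0.001 0 0 0" --pt "0 0.048 0 -0.001 0 0 0" --pt "0 0.068 0 -0.001 0 0 0" --pt "0 0.088 0 -0.001 0 0 0" --pt "0 0.104 0 -0.001 0 0 0" --pt "0 0.117 0 -0.001 0 0 0" --pt "0 0.126 0 -0.001 0 0 0" --pt "0 0.131 0 -0.001 0 0 0" --pt "0 0.131 0 -0.001 0 0 0"

```text
time: 2.65
tool_pos: [495.2, -107.9, 18.3]
tcp_rot: [-111.0, 89.9, 157.0]
ft_force: [-0.8, 0.4, -0.8]
finger_gap: 84.9
```

>>> drive_tool --pt "80 0 0 0 0 0 0" --pt "140 0 0 0 0 0 0" --pt "190 0 0 0 0 0 0" --pt "200 0 0 0 0 0 0" --pt "210 0 0 0 0 0 0" --pt "220 0 0 0 0 0 0" --pt "230 0 0 0 0 0 0" --pt "240 0 0 0 0 0 0" --pt "255 0 0 0 0 0 0" --pt "255 0 0 0 0 0 0" --squeeze 60

```text
time: 3.48
tool_pos: [496.5, -109.2, 20.2]
tcp_rot: [77.8, 90.0, -14.4]
ft_force: [-1.7, 0.9, 5.9]
finger_gap: 13.7
```

```bash
python3 -c "
from h import *
rel([495.5,-112.5,18])
s=snap('wrist','w2'); crop(s,0,0,640,480,1,'w2')
s=snap('scene','s2'); crop(s,250,170,190,140,4,'s2')
"
```

```text
t 3.48 tcp [ 496.5 -109.2   20.2] jaw angle -2.13 F [-1.7  0.9  5.9] gap 13.7 j [-18.2   3.5 110.    0.   66.5 -16.1]
tool delta [ 2.2 -0.8  3.3] turn to -2.3 rad about tool x 0.003
```

View pics/w2.png

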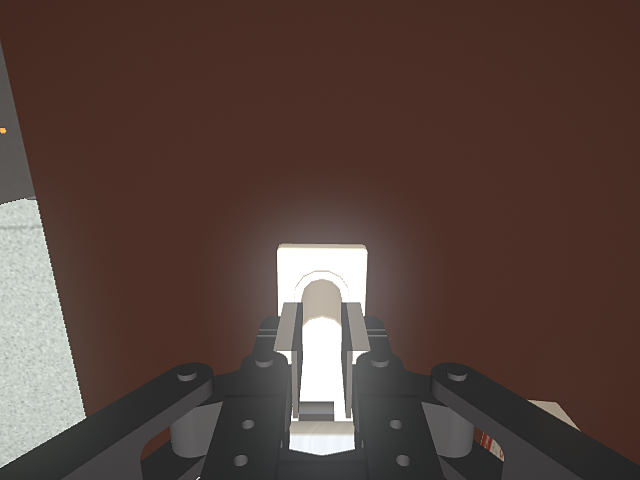

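View pics/s2.png

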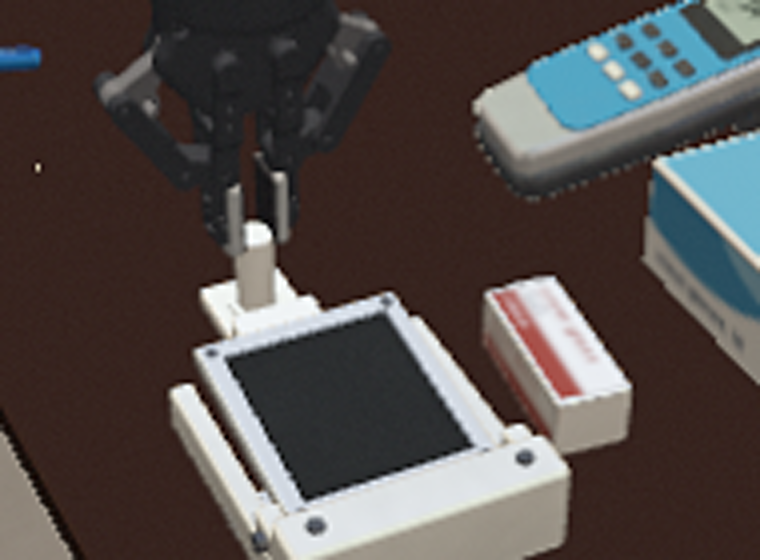

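```bash
python3 -c "
from h import *
rel([495.5,-112.5,18])
s=load('s2'); t=np.array([496.5,-109.2,20.2])
P=[t,t+[0,0,19],t+[9,0,0],t-[9,0,0]]
print(((proj(s,P)-[250,170]+.5)*4).round(0))
P=T(495.5,-111.8,-92.3,wedgeM(False))
crop(s,250,170,190,140,4,'s2o',np.vstack([proj(s,P),proj(s,[t,t+[0,0,19]])]))
s=load('w2');crop(s,220,220,200,150,4,'w2o',np.vstack([proj(s,P),proj(s,[t,t+[0,0,19]])]))
"
```

```text
t 3.58 tcp [ 496.4 -109.2   20.2] jaw angle -2.13 F [-2.3 -0.1  6.9] gap 13.8 j [-18.2   3.5 110.   -0.   66.5 -16.1]
tool delta [ 2.2 -0.8  3.3] turn to -2.3 rad about tool x 0.003
[[254. 281.]
 [252. 248.]
 [272. 276.]
 [236. 287.]]
```

View pics/s2o.png

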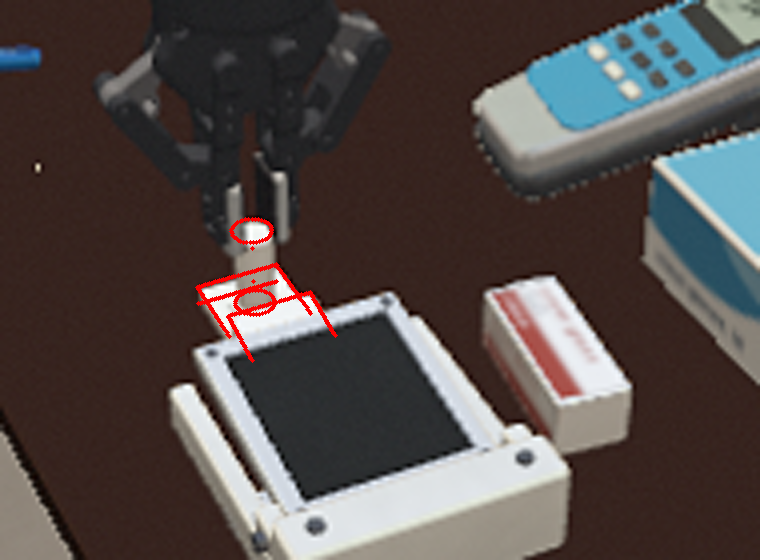

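View pics/w2o.png

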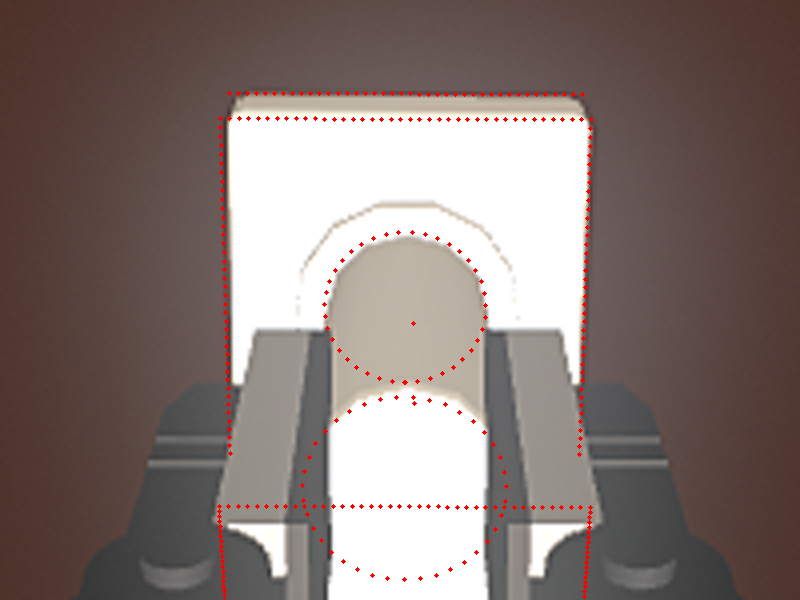

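```bash
python3 -c "
from h import *
w=load('w2');s=load('s2')
for z in (10,15,20,25,30,35,40):
  for y in (-98.2,-120.2):
    P=[[487.5,y,z],[505.5,y,z]]
    print(z,y,((proj(w,P)-[220,220]+.5)*4).round(0).tolist(),((proj(s,P)-[250,170]+.5)*4).round(0).tolist())
"
```

```text
10 -98.2 [[327.0, 196.0], [492.0, 190.0]] [[227.0, 291.0], [262.0, 280.0]]
10 -120.2 [[337.0, 380.0], [497.0, 374.0]] [[247.0, 318.0], [283.0, 306.0]]
15 -98.2 [[325.0, 211.0], [494.0, 205.0]] [[227.0, 283.0], [262.0, 272.0]]
15 -120.2 [[335.0, 399.0], [499.0, 394.0]] [[247.0, 309.0], [282.0, 298.0]]
20 -98.2 [[323.0, 227.0], [497.0, 221.0]] [[226.0, 274.0], [262.0, 263.0]]
20 -120.2 [[334.0, 420.0], [501.0, 414.0]] [[246.0, 301.0], [282.0, 289.0]]
25 -98.2 [[321.0, 245.0], [499.0, 238.0]] [[226.0, 266.0], [261.0, 255.0]]
25 -120.2 [[332.0, 442.0], [504.0, 436.0]] [[246.0, 292.0], [282.0, 281.0]]
30 -98.2 [[318.0, 263.0], [502.0, 256.0]] [[225.0, 257.0], [261.0, 246.0]]
30 -120.2 [[329.0, 465.0], [506.0, 459.0]] [[245.0, 283.0], [281.0, 272.0]]
35 -98.2 [[316.0, 282.0], [504.0, 275.0]] [[225.0, 248.0], [260.0, 237.0]]
35 -120.2 [[327.0, 489.0], [509.0, 483.0]] [[245.0, 274.0], [281.0, 263.0]]
40 -98.2 [[313.0, 302.0], [507.0, 296.0]] [[224.0, 239.0], [260.0, 228.0]]
40 -120.2 [[325.0, 515.0], [512.0, 508.0]] [[244.0, 266.0], [281.0, 254.0]]
```

```bash
python3 -c "
from h import *
s=load('s2'); crop(s,285,170,60,60,10,'s2z')
"
```

```text
(no output)
```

View pics/s2z.png

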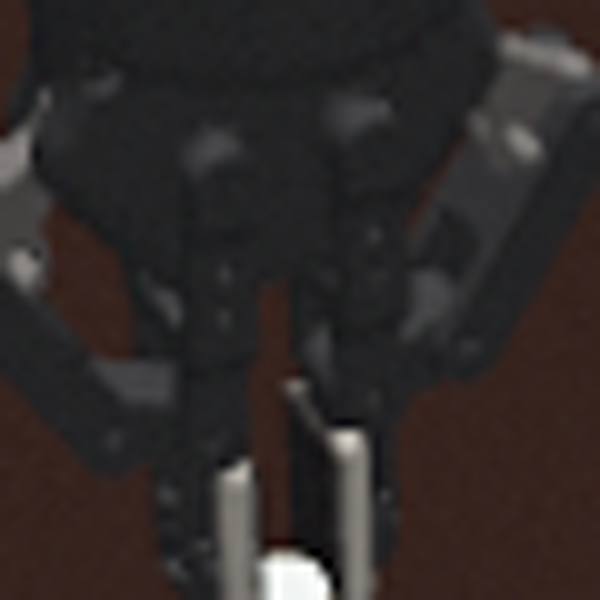

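```bash
python3 -c "
from h import *
s=load('scene0'); print(s['frame'].shape)
P=np.array([[257.6,541.9,206.5+a] for a in (0,13,19,32)]+[[257.6+q*42.5*.429,541.9+q*42.5*.903,206.5+a] for q in (-1,1) for a in (0,13,32)])
print(proj(s,P).round(1)); crop(s,70,0,80,70,8,'s0g',proj(s,P))
for n in('w1','w2'):
  w=load(n);R=cv2.Rodrigues(w['rvec'])[0];print('cam',(-R.T@w['tvec']).round(1),R[2].round(2))
"
```

```text
(480, 640, 3)
[[113.1  64.8]
 [111.9  59.8]
 [111.4  57.4]
 [110.2  52.3]
 [107.2  70.6]
 [106.   65.5]
 [104.1  57.8]
 [118.7  59.3]
 [117.6  54.4]
 [116.   47.1]]
cam [498.9 -40.6 315.9] [-0.01 -0.28 -0.96]
cam [498.6 -37.  186.8] [-0.01 -0.28 -0.96]
```

View pics/s0g.png

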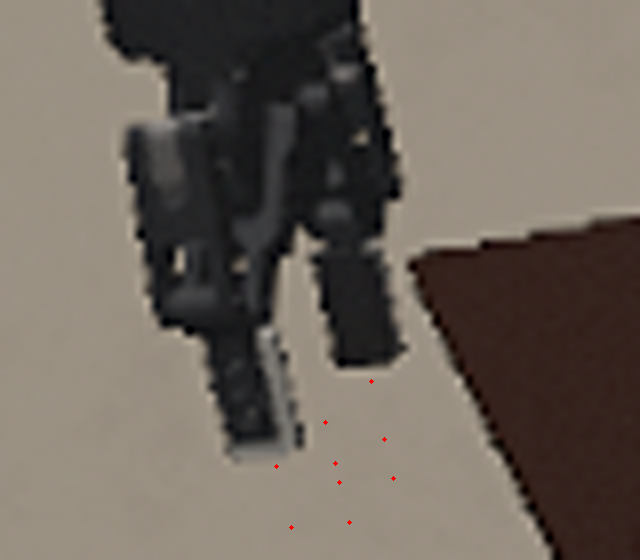

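Both cameras show the pad tips about 24 mm higher than the stated TCP implies. The pads only hold the top 5 mm or so of the post, and the finger opening reads 13.7 mm where 18 mm is expected. I'll open, go lower, and look again.

>>> drive_tool --pt "200 0 0 0 0 0 0" --pt "140 0 0 0 0 0 0" --pt "100 0 0 0 0 0 0" --pt "100 0 0 0.001 0 0 0" --pt "100 0.003 0 0.002 0 0 0" --pt "100 0.006 0 0.002 0 0 0" --pt "100 0.009 0 0.002 0 0 0" --pt "100 0.011 0 0.002 0 0 0" --pt "100 0.012 0 0.002 0 0 0" --pt "100 0.012 0 0.002 0 0 0"

```text
time: 4.42
tool_pos: [495.8, -111.0, 7.0]
tcp_rot: [-106.3, 90.0, 161.6]
ft_force: [-0.1, 0.4, -0.3]
finger_gap: 52.0
```

```bash
python3 -c "
from h import *
rel([495.5,-112.5,8])
s=snap('wrist','w3'); crop(s,0,0,640,480,1,'w3')
s=snap('scene','s3'); crop(s,260,170,100,75,8,'s3')
"
```

```text
t 4.42 tcp [ 495.8 -111.     7. ] jaw angle -2.12 F [-0.1  0.4 -0.3] gap 52.0 j [-18.4   4.7 110.3  -0.   65.1 -16.3]
tool delta [-1.  -0.2  1.6] turn to -2.3 rad about tool x 0.003
```

View pics/w3.png

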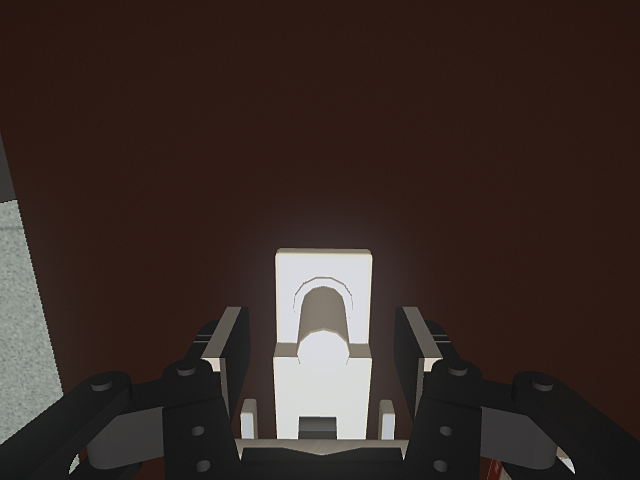

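View pics/s3.png

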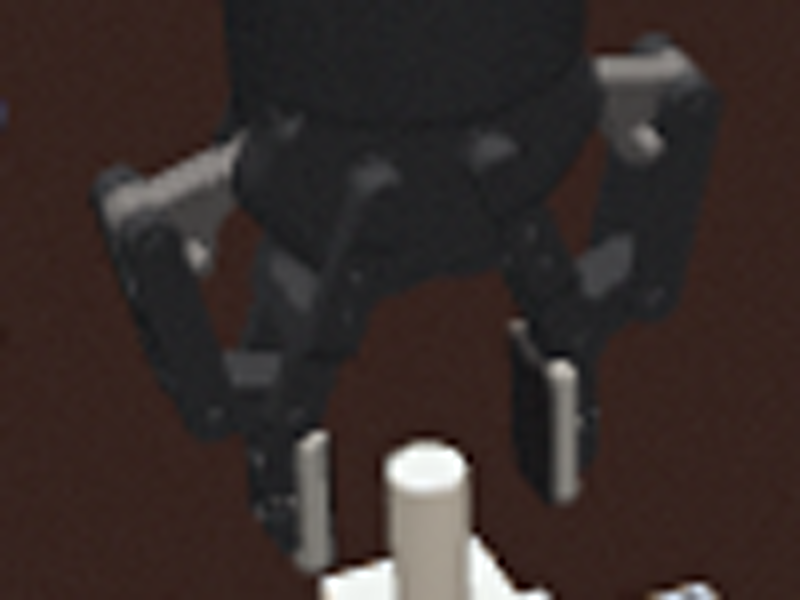

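```bash
python3 -c "
from h import *
s=load('s3')
for z in (0,10,20,30,40):
    P=[[469.8,-122,z],[522,-122,z]]
    print(z,((proj(s,P)-[260,170]+.5)*8).round(0).tolist())
w=load('w3')
for z in (0,10,20,30,40,50):
    P=[[469.8,-100,z],[522,-100,z],[469.8,-122,z],[522,-122,z]]
    print(z,proj(w,P).round(0).tolist())
"
```

```text
0 [[348.0, 697.0], [554.0, 630.0]]
10 [[346.0, 663.0], [553.0, 596.0]]
20 [[344.0, 628.0], [552.0, 562.0]]
30 [[342.0, 593.0], [552.0, 527.0]]
40 [[340.0, 558.0], [551.0, 492.0]]
0 [[262.0, 272.0], [383.0, 268.0], [265.0, 319.0], [383.0, 315.0]]
10 [[258.0, 281.0], [386.0, 276.0], [262.0, 329.0], [386.0, 325.0]]
20 [[254.0, 290.0], [390.0, 285.0], [259.0, 341.0], [390.0, 337.0]]
30 [[250.0, 300.0], [394.0, 295.0], [255.0, 354.0], [394.0, 350.0]]
40 [[246.0, 312.0], [399.0, 307.0], [251.0, 369.0], [398.0, 364.0]]
50 [[240.0, 325.0], [404.0, 320.0], [246.0, 385.0], [403.0, 380.0]]
```

The tips are at z about 37 with the opening at 52 mm, so they are still clear of the tail plate. I go 3 mm lower and close.

>>> drive_tool --pt "120 0.001 0 0.001 0 0 0" --pt "150 0.003 0 0.001 0 0 0" --pt "180 0.003 0 0.001 0 0 0" --pt "200 0.003 0 0.001 0 0 0" --pt "210 0.003 0 0.001 0 0 0" --pt "220 0.003 0 0.001 0 0 0" --pt "240 0.003 0 0.001 0 0 0" --pt "255 0.003 0 0.001 0 0 0" --pt "255 0.003 0 0.001 0 0 0" --pt "255 0.003 0 0.001 0 0 0" --squeeze 60

```text
time: 5.35
tool_pos: [496.2, -112.1, 4.6]
tcp_rot: [90.6, 90.0, -1.5]
ft_force: [0.3, 0.7, 1.1]
finger_gap: 15.7
```

```bash
python3 -c "
from h import *
rel([495.5,-112.5,4])
s=snap('wrist','w4'); crop(s,0,0,640,480,1,'w4')
s=snap('scene','s4'); crop(s,260,170,100,75,8,'s4')
"
```

```text
t 5.35 tcp [ 496.2 -112.1    4.6] jaw angle -2.12 F [0.3 0.7 1.1] gap 15.7 j [-18.5   4.9 110.3   0.   64.8 -16.4]
tool delta [ 0.6 -0.7  0.4] turn to -2.3 rad about tool x 0.003
```

View pics/w4.png

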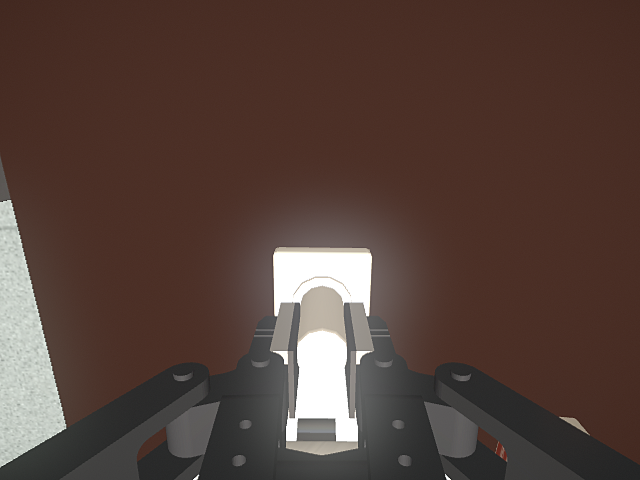

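View pics/s4.png

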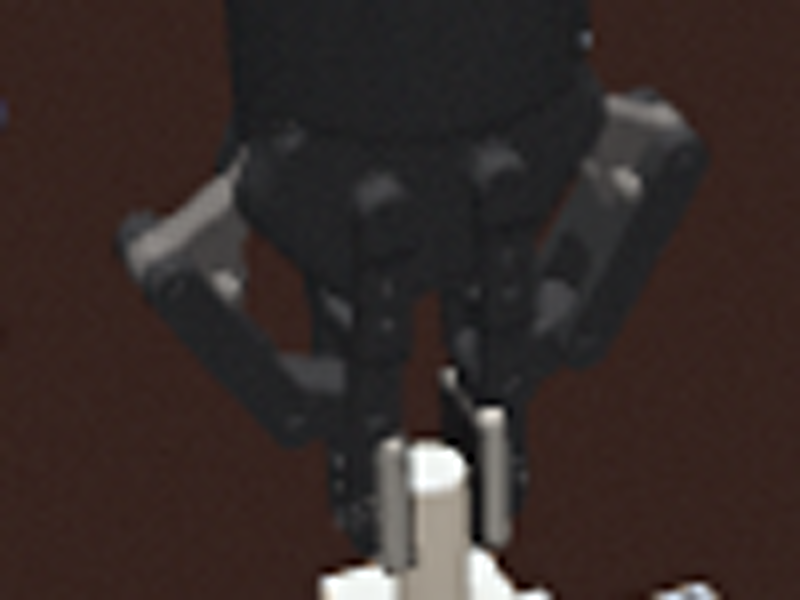

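The grip is firm and overlaps about 24 mm of the post. Next is the swing to the far side: +12 mm with a yaw of -11.5° and a slight lift.

>>> drive_tool --pt "255 -0.0005 0 0 0 0 0" --pt "255 -0.001 0.0005 0 0.01 0 0" --pt "255 -0.001 0.002 0 0.03 0 0" --pt "255 -0.001 0.0035 0 0.06 0 0" --pt "255 -0.001 0.005 0 0.085 0 0" --pt "255 -0.001 0.0065 0 0.11 0 0" --pt "255 -0.001 0.008 0.0005 0.135 0 0" --pt "255 -0.001 0.0095 0.0005 0.16 0 0" --pt "255 -0.001 0.011 0.001 0.185 0 0" --pt "255 -0.001 0.012 0.001 0.2 0 0"

```text
time: 6.28
tool_pos: [507.4, -113.2, 4.9]
tcp_rot: [-99.2, 89.9, 157.1]
ft_force: [-1.7, 0.7, -4.5]
finger_gap: 16.2
```

```bash
cat >> h.py <<'E'
def stg(p):
    d=np.array(p)[:2]-[489,-223]; c,s=0.0401,0.9992
    return np.array([-c*d[0]-s*d[1], s*d[0]-c*d[1]]).round(1)
E
python3 -c "
from h import *
rel([495.5,-112.5,4]); st=sense(); print(stg(st['tool_pos']),st['wrist_torque'].round(2))
s=snap('wrist','w5'); crop(s,0,0,640,480,1,'w5')
s=snap('top','t5'); crop(s,275,195,190,115,4,'t5')
"
```

```text
t 6.28 tcp [ 507.4 -113.2    4.9] jaw angle -13.71 F [-1.7  0.7 -4.5] gap 16.2 j [-18.2   6.7 108.4   0.   65.   -4.5]
tool delta [  0.9 -11.8   2.1] turn to -2.3 rad about tool x -0.199
[-110.4   14. ] [0.11 0.25 0.03]
```

View pics/w5.png

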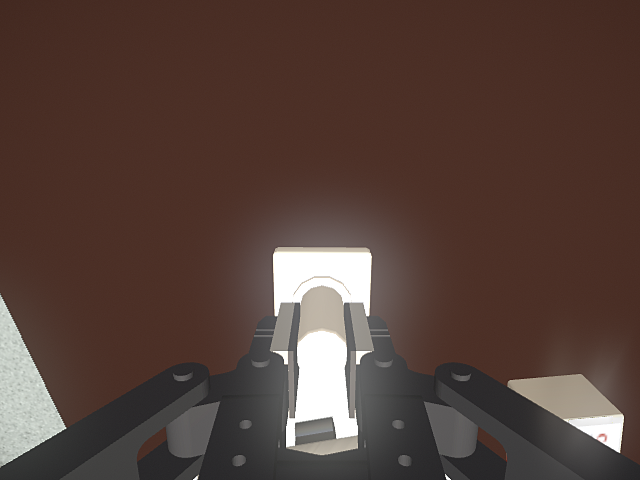

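View pics/t5.png

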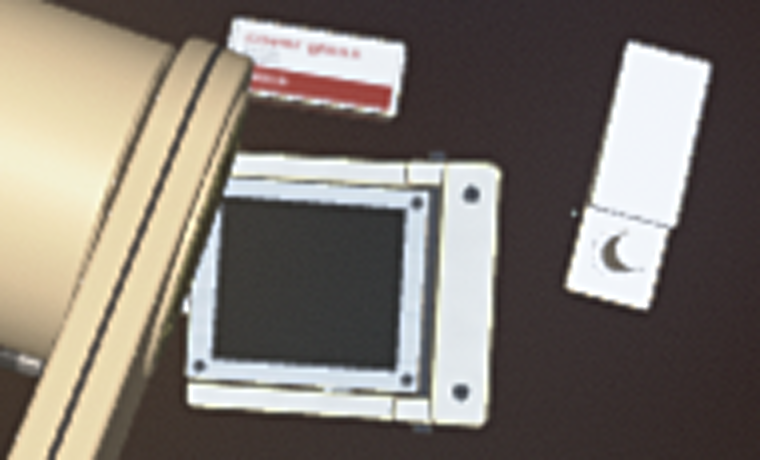

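The far swing is done: the post is 14 mm off the middle line and the forces are light. Next, the near side.

>>> drive_tool --pt "255 0 -0.001 0 -0.015 0 0" --pt "255 0 -0.004 0.0003 -0.055 0 0" --pt "255 0 -0.0075 0.0006 -0.105 0 0" --pt "255 0 -0.011 0.0012 -0.155 0 0" --pt "255 0 -0.0145 0.0019 -0.205 0 0" --pt "255 0 -0.018 0.0028 -0.255 0 0" --pt "255 0 -0.0215 0.0037 -0.305 0 0" --pt "255 0 -0.025 0.0047 -0.355 0 0" --pt "255 0 -0.0275 0.0055 -0.39 0 0" --pt "255 0 -0.0285 0.0058 -0.4 0 0"

```text
time: 7.22
tool_pos: [479.0, -112.1, 5.3]
tcp_rot: [115.2, 89.9, 34.7]
ft_force: [2.9, 3.6, -10.2]
finger_gap: 15.7
```

```bash
python3 -c "
from h import *
rel([495.5,-112.5,4]); st=sense(); print(stg(st['tool_pos']),st['wrist_torque'].round(2))
s=snap('wrist','w6'); crop(s,0,0,640,480,1,'w6')
s=snap('scene','s6'); crop(s,250,170,190,140,4,'s6')
"
```

```text
t 7.22 tcp [ 479.  -112.1    5.3] jaw angle 9.49 F [  2.9   3.6 -10.2] gap 15.7 j [-19.2   2.3 113.    0.   64.7 -28.7]
tool delta [ 1.3 16.2  3.1] turn to -2.3 rad about tool x 0.206
[-110.4  -14.5] [ 0.5  -0.7  -0.01]
```

View pics/w6.png

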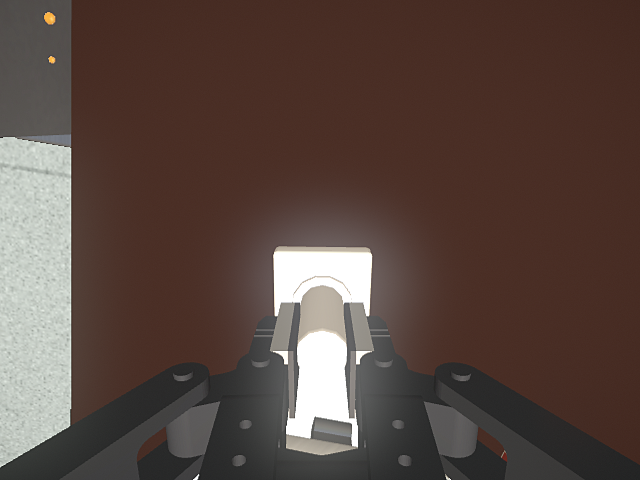

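View pics/s6.png

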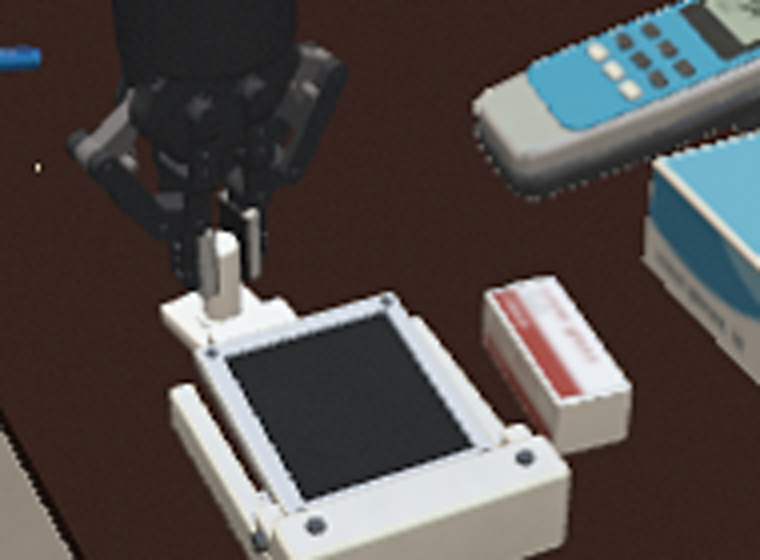

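```bash
python3 -c "
from h import *
a=load('s2');b=load('s6')
t=lambda c:(np.array(c,float)+.5)/4+[250,170]-.5
p=ray(b,t([[226,242]]),51)[0];q=ray(a,t([[257,235]]),51)[0];print(p,q,stg(p),stg(q))
"
```

```text
[ 481.85693791 -114.40361482   51.        ] [ 496.27780306 -116.08634824   51.        ] [-108.2  -11.5] [-107.1    3. ]
```

>>> drive_tool --pt "255 0 -0.0005 0 -0.005 0 0" --pt "255 0 -0.001 0 -0.01 0 0" --pt "255 0 -0.0015 0 -0.015 0 0" --pt "255 0 -0.002 -0.0003 -0.02 0 0" --pt "255 0 -0.002 -0.0003 -0.02 0 0" --pt "255 0 -0.002 -0.0003 -0.02 0 0" --pt "255 0 -0.002 -0.0003 -0.02 0 0" --pt "255 0 -0.002 -0.0003 -0.02 0 0" --pt "255 0 -0.002 -0.0003 -0.02 0 0" --pt "255 0 -0.002 -0.0003 -0.02 0 0"

```text
time: 8.15
tool_pos: [477.2, -112.5, 5.6]
tcp_rot: [82.7, 90.0, 3.2]
ft_force: [4.7, 3.2, -9.4]
finger_gap: 15.6
```

```bash
python3 -c "
from h import *
rel([492.9,-111,4.8]); st=sense(); print(stg(st['tool_pos']),st['wrist_torque'].round(2))
"
```

```text
t 8.15 tcp [ 477.2 -112.5    5.6] jaw angle 10.47 F [ 4.7  3.2 -9.4] gap 15.6 j [-19.3   2.1 113.2   0.   64.7 -29.7]
tool delta [ 0.8 15.7  1.4] turn to -2.3 rad about tool x 0.223
[-110.   -16.2] [ 0.55 -0.72  0.09]
```

>>> drive_tool --pt "255 0 0.001 0 0.014 0 0" --pt "255 0 0.003 0 0.042 0 0" --pt "255 0 0.005 0 0.071 0 0" --pt "255 0 0.007 0 0.1 0 0" --pt "255 0 0.009 0.0003 0.128 0 0" --pt "255 0 0.011 0.0006 0.156 0 0" --pt "255 0 0.013 0.001 0.185 0 0" --pt "255 0 0.015 0.0014 0.213 0 0" --pt "255 0 0.0157 0.0014 0.223 0 0" --pt "255 0 0.0157 0.0014 0.223 0 0"

```text
time: 8.98
tool_pos: [491.4, -110.7, 5.0]
tcp_rot: [-100.7, 89.8, 166.9]
ft_force: [-4.4, 3.3, -5.5]
finger_gap: 16.1
```

```bash
python3 -c "
from h import *
rel([492.9,-111,4.8]); st=sense(); print(stg(st['tool_pos']),st['wrist_torque'].round(2))
s=snap('wrist','w7'); crop(s,220,220,200,150,4,'w7')
"
```

```text
t 8.98 tcp [ 491.4 -110.7    5. ] jaw angle -2.33 F [-4.4  3.3 -5.5] gap 16.1 j [-18.5   4.3 110.9  -0.   64.9 -16.2]
tool delta [0.2 1.5 0.2] turn to -2.3 rad about tool x -0.0
[-112.3   -2.1] [ 0.68  0.75 -0.06]
```

View pics/w7.png

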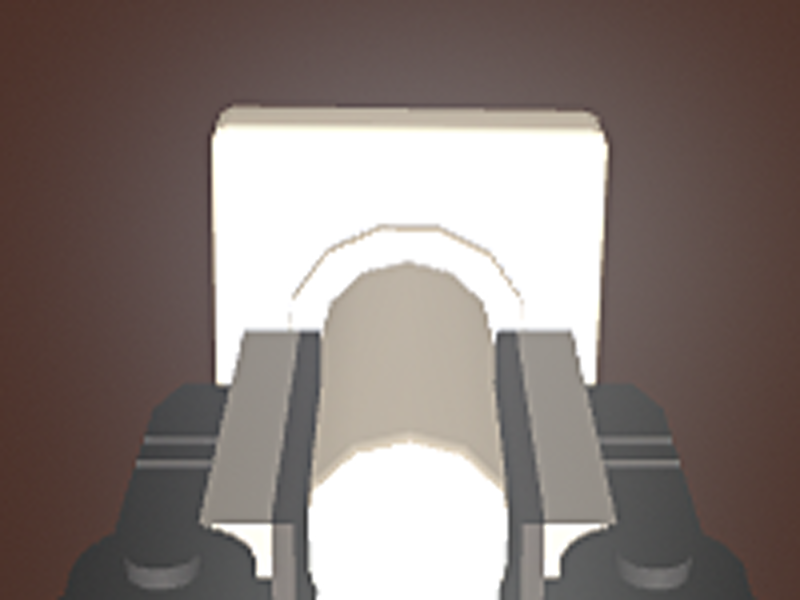

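The wedge is centred again. Now I pull it straight out.

>>> drive_tool --pt "255 0 0.0005 -0.001 0 0 0" --pt "255 0 0.001 -0.004 0 0 0" --pt "255 0 0.001 -0.008 0 0 0" --pt "255 0 0.001 -0.012 0 0 0" --pt "255 0 0.001 -0.016 0 0 0" --pt "255 0 0.001 -0.02 0 0 0" --pt "255 0 0.001 -0.024 0 0 0" --pt "255 0 0.001 -0.028 0 0 0" --pt "255 0 0.001 -0.032 0 0 0" --pt "255 0 0.001 -0.036 0 0 0"

```text
time: 9.87
tool_pos: [495.5, -78.0, 5.9]
tcp_rot: [15.3, 89.7, -77.0]
ft_force: [-0.8, -13.2, -8.7]
finger_gap: 15.4
```

>>> drive_tool --pt "255 0 0 -0.004 0 0 0" --pt "255 0 0 -0.008 0 0 0" --pt "255 0 0 -0.013 0 0 0" --pt "255 0 0 -0.019 0 0 0" --pt "255 0 0 -0.026 0 0 0" --pt "255 0 0 -0.034 0 0 0" --pt "255 0 0 -0.042 0 0 0" --pt "255 0 0 -0.049 0 0 0" --pt "255 0 0 -0.053 0 0 0" --pt "255 0 0 -0.054 0 0 0"

```text
time: 10.7
tool_pos: [497.3, -20.1, 5.5]
tcp_rot: [135.6, 90.0, 43.4]
ft_force: [-0.3, -0.3, -1.6]
finger_gap: 15.9
```

```bash
python3 -c "
from h import *
rel([492.9,-111,4.8]); st=sense(); print(stg(st['tool_pos']),st['wrist_torque'].round(2))
s=snap('wrist','w8'); crop(s,0,0,640,480,1,'w8')
s=snap('scene','s8'); crop(s,250,170,190,140,4,'s8')
"
```

```text
t 10.7 tcp [497.3 -20.1   5.5] jaw angle -2.22 F [-0.3 -0.3 -1.6] gap 15.9 j [ -8.2   3.2 112.    0.   64.8  -6. ]
tool delta [ 0.7 -0.9 91. ] turn to -2.3 rad about tool x 0.001
[-2.031e+02  2.000e-01] [ 0.06 -0.01  0.02]
```

View pics/w8.png

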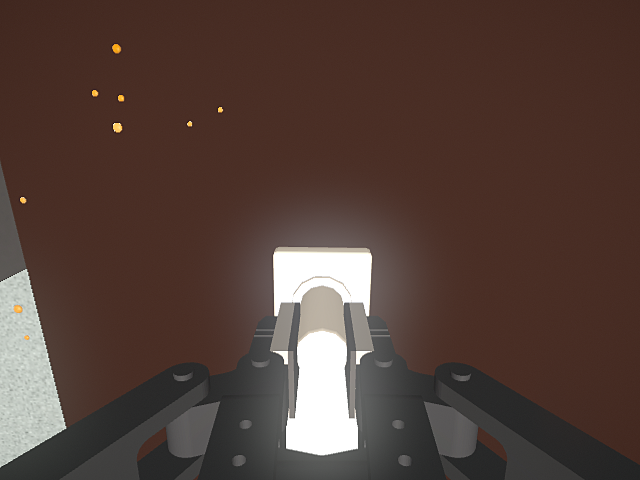

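View pics/s8.png

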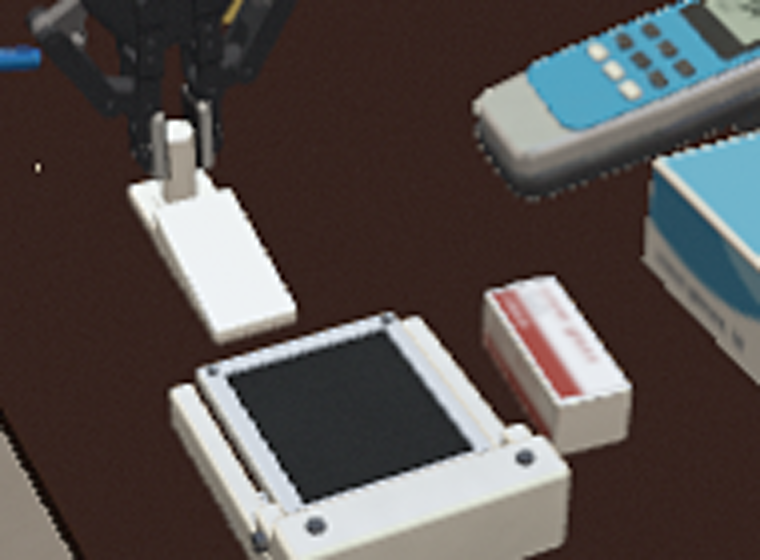

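The wedge is out and the platform has dropped. I lower by about 1 mm, open, then retract.

>>> drive_tool --pt "255 0.0005 0 0 0 0 0" --pt "255 0.001 0 0 0 0 0" --pt "255 0.001 0 0 0 0 0" --pt "255 0.001 0 0 0 0 0" --pt "220 0.001 0 0 0 0 0" --pt "190 0.001 0 0 0 0 0" --pt "160 0.001 0 0 0 0 0" --pt "130 0.001 0 0 0 0 0" --pt "110 0.001 0 0 0 0 0" --pt "100 0.001 0 0 0 0 0"

```text
time: 11.63
tool_pos: [497.2, -21.2, 4.4]
tcp_rot: [-64.3, 90.0, -156.6]
ft_force: [-0.7, 0.1, 0.6]
finger_gap: 51.9
```

>>> drive_tool --pt "90 0 0 0 0 0 0" --pt "80 -0.005 0 0 0 0 0" --pt "80 -0.015 0 0 0 0 0" --pt "80 -0.03 0 0 0 0 0" --pt "80 -0.05 0 0 0 0 0" --pt "80 -0.075 0 0 0 0 0" --pt "80 -0.1 0 0 0 0 0" --pt "80 -0.12 0 0 0 0 0" --pt "80 -0.135 0 0 0 0 0" --pt "80 -0.14 0 0 0 0 0"

```text
time: 12.47
tool_pos: [499.2, -21.4, 148.8]
tcp_rot: [84.1, 89.7, -8.2]
ft_force: [0.4, 1.3, 1.2]
finger_gap: 58.2
```

>>> drive_tool --pt "80 -0.005 0 -0.03 0 0 0" --pt "80 -0.01 0 -0.06 0 0 0" --pt "80 -0.01 0 -0.09 0 0 0" --pt "80 -0.01 0 -0.12 0 0 0" --pt "80 -0.01 0 -0.15 0 0 0" --pt "80 -0.01 0 -0.17 0 0 0" --pt "80 -0.01 0 -0.18 0 0 0" --pt "80 -0.01 0 -0.18 0 0 0" --pt "80 -0.01 0 -0.18 0 0 0" --pt "80 -0.01 0 -0.18 0 0 0"

```text
time: 13.3
tool_pos: [504.4, 157.6, 154.3]
tcp_rot: [-28.2, 90.0, -120.5]
ft_force: [-0.8, -0.2, 0.3]
finger_gap: 58.8
```

```bash
python3 -c "
from h import *
rel([492.9,-111,4.8])
s=snap('top','t9'); crop(s,245,195,190,115,4,'t9')
P=T(497.3,-20.1,-92.3,wedgeM())
s=snap('scene','s9'); crop(s,250,170,190,140,4,'s9',proj(s,P))
a=load('top0')['frame'];b=load('t9')['frame']; print('spare diff',np.abs(a[200:280,412:460].astype(int)-b[200:280,412:460]).max())
"
```

```text
t 13.3 tcp [504.4 157.6 154.3] jaw angle -2.32 F [-0.8 -0.2  0.3] gap 58.8 j [ 11.8  -1.9 100.4  -0.   81.5  14.1]
tool delta [149.7  -0.5 268.7] turn to -2.3 rad about tool x -0.0
spare diff 7
```

View pics/t9.png

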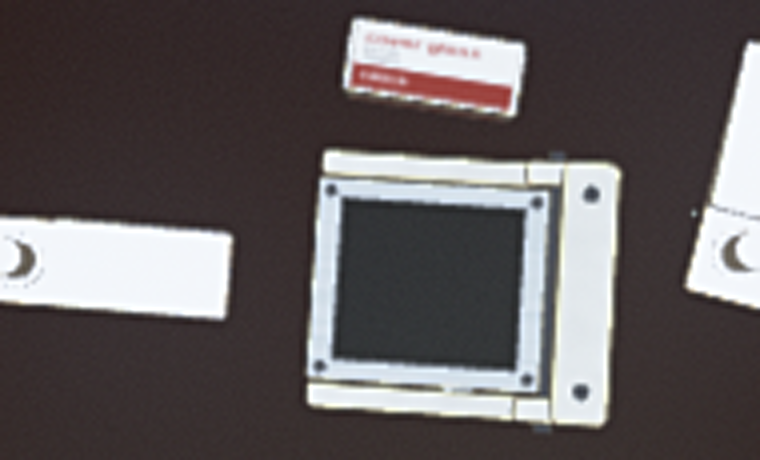

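View pics/s9.png

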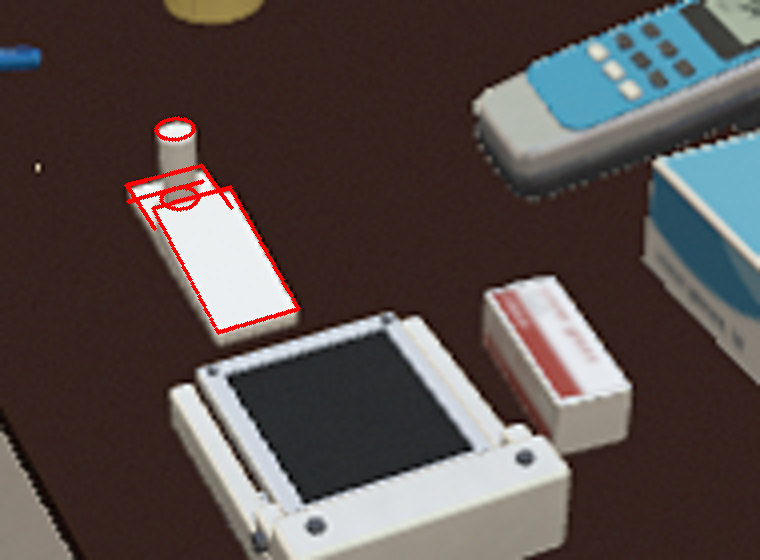

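```bash
python3 -c "
from bench import *
print(sense()['qd'].round(1)); print(hand_in())"
```

```text
[ 0.  -0.  -0.1  0.1 -0.   0.2]
the job is handed in; nothing more can be done
None
```

The wedge is out, the platform has settled down, and the job is handed in at about 13.3 s; no verdict is reported.

**What I did:** I gripped the wedge by its post and swung it about 14 mm to the far side. I then swung it about 16 mm to the near side, with the gripper turning along and lifting slightly. After centring it I slid it straight out, set it down, let go and moved the arm away. The highest force I read was about 16 N, during the pull.

**Last checks:**
- **Wedge:** it lies flat, with its nose about 3.5 to 4 cm clear of the stage.
- **Platform:** it looks fully down in the pictures; I did not measure its tilt.
- **Spare wedge:** unmoved, with no difference beyond noise between the first and last top views.
- **Robot:** standing still, well clear of everything.

**What disagreed:**
- **Finger length:** the finger tips sat about 23 mm higher than the stated tool point implied. My first grip held only the tip of the post, so I regripped lower.
- **Finger opening:** it read about 16 mm on the 18 mm post.
- **Near swing:** when the arm put the post at 14.5 mm, the picture gave only 11.5 mm. I added 2 mm for margin.
- **Far swing:** its 14 mm comes from the arm's position only. The arm hid the post in the top view.

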